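# Wedge a whetstone tight in its holder

## Robot

A 7-joint arm with a two-finger parallel gripper is mounted at the origin on a cart in front of the work surface, level with it; the furniture and walls round the work are solid. World frame = base frame: x ahead of the robot, y to its left, z up, the work surface at z = 0. Lengths are in m, angles in rad, forces in N, time in s.
With the tool pointing down it reaches from about 0.425 to 0.925 m from the base axis. Payload 6.8 kg.
Tool frame: the origin (TCP) lies on the mounting face of the last link; the fingertips stand 173 mm ahead of it and the grasp point (between the pads) lies 155 mm ahead of it; z points along the fingers, y is the line along which they close (so a half turn about z gives the same grasp; the last joint's range is limited). The gripper opens to 85 mm and grips with 20 to 120 N. Pads are 22 mm wide; open, the fingers measure 114 mm over their backs; the gripper's body (76 mm by 85 mm) begins 54 mm behind the grasp point. The pads swing forward as they close: fully open they stand 13 mm farther back than shut.
Start: joints at [-1.313, 0.477, 0.022, 1.555, -0.011, 1.109, -0.083], TCP at [0.241, 0.63, 0.405] pointing down, gripper open.
Joint ranges: [-2.96, 2.96], [-0.34, 2.1], [-1.41, 1.46], [0.24, 2.44], [-1.37, 4.51], [0.17, 1.92], [-2.96, 2.96]. Speed limits (rad/s): [2.39, 2.39, 3.14, 3.14, 3.14, 3.14, 3.14].

## Interface

Orientations are given as a unit quaternion [w, x, y, z].
In Python, from station import bot gives the robot as it stands. The module is installed in compiled form; this text tells all that it offers.
- The arm moves only by the shell command python3 -m pendant 'ROWS' [FORCE]. ROWS is JSON, a list of rows, each a list of 5 numbers: the finger opening in m, from 0 to 0.0854, then the shift along the tool's x, y, z in m, then the turn about the tool's z in degrees. In form: [[jaw, x, y, z, yaw], ...]. A call has 1 to 12 rows; each row shifts and turns the commanded pose from where the row before left it, along the tool's axes as they then stand; what a row does not reach is not made up. A row lasts 1/12 s, in which the tool goes at most 41.7 mm and 7.16 degrees, less where a joint would pass 70% of its speed; a pose out of reach is approached as far as the arm can. A call with a gripper value outside its range is refused whole. The fingers move at their own pace and stop on an object; FORCE is the grip in N (left out, the last holds). Time passes only in rows, so rows that do not move let the fingers close. It gives the time, the measured TCP pose, the force, the opening and the grip force at its end, in the units of the state.
- bot.get_obs(): the state, without advancing time (a new reading comes with each control period).
- bot.read_camera(name): name is "scene" or "top" or "wrist"; returns (picture, depth): 480x640x3 uint8, blue, green, red; 480x640 float32, m along the optical axis (not along the pixel's ray), 0 where there is no reading.
- bot.camera_model(name): a dict with "intrinsics" (3x3 intrinsics, pixels), "dist_coeffs" ([k1, k2, p1, p2, k3] as OpenCV has them; the pictures are not rectified), "R" (3x3) and "t" (3): a world point X has camera coordinates R X + t. Camera axes: x right, y down, z forward; pixel columns grow to the right and rows downward; lengths in m; the calibration is good to about 2 mm. A picture is of the moment at which its call begins: read the wrist's pose just before it. camera_model takes no time and is no camera call; for the wrist camera it gives the pose at the moment of the call.
- bot.hand_in(): hands the job in; it is judged then, once.
Trained networks look in the newest picture that a camera, given by its name, has taken for a name from the list of things; names that differ only in an ending like _2 or _b are one class to them, and where a whole thing is asked for, a point or a joint stands for the part that bears it (a point fixed in the world has none). Each returns a list of dicts, best first, with "score" (0 to 1); they miss things now and then, are a little off and sometimes report something else, mostly with a low value. They report only what shows in the picture. A call takes as long as a camera call. They do not tell look-alikes from the thing itself.
- bot.boxes_of(name, camera): "at" ([column, row] in pixels, amid what is visible of it).
- bot.trace(name, camera): "mask" (480x640 bool, what is visible of it) and "at" ([column, row] in pixels, amid what is visible of it).
- bot.pinpoint(name, camera): "at" ([column, row] in pixels: a listed point, or the origin of a listed thing).
The state is a dict: "t": time; "q": joint angles; "joint_vel": joint speeds; "joint_torque": joint torques, N m; "eef_pos": TCP position; "tool_rot": TCP orientation; "contact_force": force on the tool from outside, world axes, zero at the start; "torque": the same for the moment, N m; "gripper_width": opening from 0.0 (shut) to 1.0 (fully open); "grasp_force": force on a finger pad.
Only numpy, scipy, OpenCV 4.12 (cv2) and the standard library are available. Lean on these libraries where they do the work, as an engineer would, in place of code of your own. Each camera call takes 0.05 s, during which the arm holds its last target. There are 200 camera calls.

## Task

The whetstone lies loose in its wooden holder. Pick up the loose wooden wedge, lay it thin end first and loosely in the slot between the end of the stone and the slanting cheek and let go of it; then tap or press it further in on its thick end until the stone is locked tight, firmly but without forcing it, and take the hand away. Leave the bowl, pepper shaker and tin alone.

Things in the scene. Friction and masses are not known exactly. Their poses are not given: they have to be found in the camera images.
- holder: Wooden whetstone holder, fixed. Origin: underside, mid-width. +y along the stone away from the slot, +x along the slot, the way the wedge is driven (away from the robot), +z up. Floor top at z 12 mm: x -45 to 45, y -50 to 215 mm. On it lies a grey and beige whetstone (70 x 180 x 28 mm, 0.7 kg) with 1 mm play before an end stop; both unmeasured: its slot-side end face is about y 0, 4 mm either way.
- slot_mouth (a point): Floor point in the middle of the slot's wide open end: holder x -45, y -10, z 12 mm; axes as the holder's. In front of it (holder x -123 to -45, y -50 to 20 mm) a flat apron, level with the floor at z 12 mm, carries the wedge before it is driven.
- cheek_face (a point): Point on the inner face (towards the stone) of the slanting cheek block: holder x 0, y -11.8, z 25 mm; axes as the holder's. The face slants 1:8 (holder y = -11.8 mm + x/8), so the slot between it and the stone's end narrows towards +x. The cheek is 90 mm long, 24 mm thick and stands 26 mm above the floor.
- wedge: Loose waxed wooden wedge lying flat on the worktop: 100 mm long, 24 mm high, 100 g, 9 mm thick at the thin end, 21.5 mm at the thick end (1:8). Origin: underside, halfway along; +x to the thin end, +z up. Straight long side at y 7.6 mm (goes against the stone); slanting side y = -7.6 mm + x/8 (goes against the cheek). In the slot it lies flat, its +x along the holder's +x.
- wedge_tip (a point): Centre of the wedge's thin end face: wedge x 50, y 3.1, z 12 mm; axes as the wedge's. When the wedge is tight it is at holder x -4 to +50 mm: the depth differs by some 50 mm with where the stone and its stop stand, so it must be felt.
- wedge_butt (a point): Middle of the thick end face, where it is tapped: wedge x -51, y -3.1, z 12 mm; the face is square to the slanting side. The wedge travels along the cheek face (0.124 rad left of holder +x): push it that way. It slides easily (some N, also while shoving the stone to the stop), then resists ever more over some mm: 17 to 21 N of push lock it, friction holds it; over 25 N forces it.
- bowl: White bowl, 120 mm across, 57 mm high, standing to the left of the holder; bystander. Origin: centre of its underside.
- mill: Pepper shaker with a grey top, 44 mm across, 90 mm high, standing at the left; bystander. Origin: centre of its underside.
- tin: Tin, 75 mm across, 58 mm high, standing at the left; bystander. Origin: centre of its underside.
There are look-alikes about, which are no part of the job. Leave any blue look-alike of the wedge alone.

How it is judged:
On the way, in this order (a step that is already met when the one before it is completed fails the run):
1. the wedge is picked up off the worktop (height (world z) of wedge above 0.03 m and contact force between the fingers and wedge above 0.5 N), for 0.1 s.
2. the wedge lies flat with its thin end in the slot, let go and still loose (it presses on the holder with less than 5 N) (x of wedge_tip in the frame of holder between -0.042 and 0.06 m and y of wedge_tip in the frame of holder between -0.03 and 0.005 m and z of wedge_tip in the frame of holder between 0.018 and 0.03 m and angle between wedge's own z axis and vertical below 0.1 rad and angle between the x axis of wedge and the x axis of holder, either way round below 0.15 rad and contact force between the fingers and wedge below 0.1 N and contact force between wedge and holder below 5 N), for 0.2 s.
At the end, for the whole second after the job is handed in: The wedge lies flat in the slot between stone and cheek, straight within 0.15 rad, let go and at rest, and stays jammed so tight between them that it presses on the holder (its cheek) with more than 10 N (x of wedge_tip in the frame of holder between -0.042 and 0.06 m and y of wedge_tip in the frame of holder between -0.03 and 0.005 m and z of wedge_tip in the frame of holder between 0.018 and 0.03 m and angle between wedge's own z axis and vertical below 0.1 rad and angle between the x axis of wedge and the x axis of holder, either way round below 0.15 rad and contact force between wedge and holder above 10 N and linear speed of wedge below 0.01 m/s and angular speed of wedge below 0.1 rad/s); the robot touches nothing.
It fails at once if the wedge is forced: it presses on the holder with more than 48 N (contact force between wedge and holder above 48 N).
It fails at once if the bowl beside the work is moved more than 30 mm or tipped (distance of bowl from where it was at the start of the episode above 0.03 m or angle between bowl's own z axis and vertical above 0.35 rad).
It fails at once if the pepper shaker beside the work is moved more than 30 mm or tipped (distance of mill from where it was at the start of the episode above 0.03 m or angle between mill's own z axis and vertical above 0.35 rad).
It fails at once if the tin beside the work is moved more than 30 mm or tipped (distance of tin from where it was at the start of the episode above 0.03 m or angle between tin's own z axis and vertical above 0.35 rad).
It also fails if it takes over 61 s, if anything falls off the work surface, if the arm or the gripper's body presses on something with over 40 N, if the wrist force passes 120 N, or if a joint passes its speed limit or range.

## Working session

There is one attempt and no reset: what is moved stays moved. The work goes in short steps, Python scripts to look and compute and a shell command to move; the robot and the scene stay as the last step left them, time stands still between calls to the robot, and variables do not carry over. Pictures are saved under pics/ and viewed, at most 11 in all, crops included, and the job is handed in when it is done.

```bash
mkdir -p pics; cat > h.py <<'E'
import numpy as np, cv2
from station import bot
def cam(n):
    m=bot.camera_model(n); return [np.array(m[k],float) for k in("intrinsics","dist_coeffs","R","t")]
def ray(n,px,M=None):
    K,D,R,t=M or cam(n)
    p=cv2.undistortPoints(np.array(px,float).reshape(-1,1,2),K,D).reshape(-1,2)
    d=np.c_[p,np.ones(len(p))]@R; return -R.T@t,d
def onz(n,px,z,M=None):
    c,d=ray(n,px,M); return c+d*((z-c[2])/d[:,2])[:,None]
def proj(n,X):
    K,D,R,t=cam(n); return cv2.projectPoints(np.array(X,float).reshape(-1,1,3),cv2.Rodrigues(R)[0],t,K,D)[0].reshape(-1,2)
E
python3 - <<'E'
from h import *
a=[]
for c in("top","scene"):
    p,d=bot.read_camera(c); np.save(f"pics/{c}_d.npy",d); cv2.imwrite(f"pics/{c}.png",p)
    for n in("wedge","holder","slot_mouth","cheek_face","wedge_tip","wedge_butt","bowl","mill","tin"):
        r=bot.pinpoint(n,c)[:4]
        z={"slot_mouth":.012,"cheek_face":.025,"wedge_tip":.012,"wedge_butt":.012}.get(n,0)
        for k in r: print(c,n,round(k["score"],2),np.round(k["at"]),np.round(onz(c,[k["at"]],z)[0],3))
o=bot.get_obs();print(o)
E
```

```text
top wedge 0.72 [318. 277.] [0.38  0.306 0.   ]
top wedge 0.59 [240. 329.] [0.271 0.458 0.   ]
top holder 0.58 [409. 193.] [0.561 0.121 0.   ]
top slot_mouth 0.18 [414. 189.] [0.568 0.113 0.012]
top cheek_face 0.68 [412. 187.] [0.567 0.121 0.025]
top wedge_tip 0.79 [306. 252.] [0.429 0.33  0.012]
top wedge_tip 0.57 [250. 307.] [0.316 0.438 0.012]
top wedge_tip 0.4 [324. 302.] [0.331 0.293 0.012]
top wedge_butt 0.85 [325. 302.] [0.33  0.291 0.012]
top wedge_butt 0.75 [230. 353.] [0.223 0.472 0.012]
top bowl 0.57 [221. 209.] [0.514 0.508 0.   ]
top mill 0.9 [207. 269.] [0.389 0.53  0.   ]
top tin 0.58 [237. 147.] [0.647 0.482 0.   ]
scene wedge 0.93 [282. 361.] [0.264 0.453 0.   ]
scene wedge 0.69 [324. 290.] [0.375 0.312 0.   ]
scene holder 0.68 [351. 217.] [0.562 0.127 0.   ]
scene holder 0.17 [207. 323.] [0.404 0.521 0.   ]
scene slot_mouth 0.71 [368. 221.] [0.51  0.117 0.012]
scene cheek_face 0.84 [357. 205.] [0.563 0.111 0.025]
scene wedge_tip 0.93 [300. 275.] [0.421 0.333 0.012]
scene wedge_tip 0.65 [276. 332.] [0.314 0.437 0.012]
scene wedge_tip 0.42 [195. 284.] [0.501 0.507 0.01
[... 269 characters left out ...]
 array([-1.31309275,  0.47697496,  0.0224127 ,  1.55542161, -0.01152486,
        1.10929107, -0.08306735]), 'joint_vel': array([ 0.00176982,  0.00013082, -0.00048778, -0.00040488,  0.00019108,
        0.00029422,  0.00225748]), 'joint_torque': array([ 1.01402168e-04, -5.96331096e+01,  1.60648752e+00, -2.81553411e+01,
        1.23992970e-02,  1.51610577e-03, -1.22413056e-05]), 'eef_pos': array([0.24144902, 0.63034292, 0.40471581]), 'tool_rot': array([-1.34620192e-05,  1.81889146e-01,  9.83319042e-01,  1.83199070e-05]), 'contact_force': array([ 0.26077206, -0.30774217,  0.31653214]), 'torque': array([0.00042714, 0.00010875, 0.0048829 ]), 'grasp_force': 0.0, 'gripper_width': 0.9998798549716904}
```

View pics/top.png

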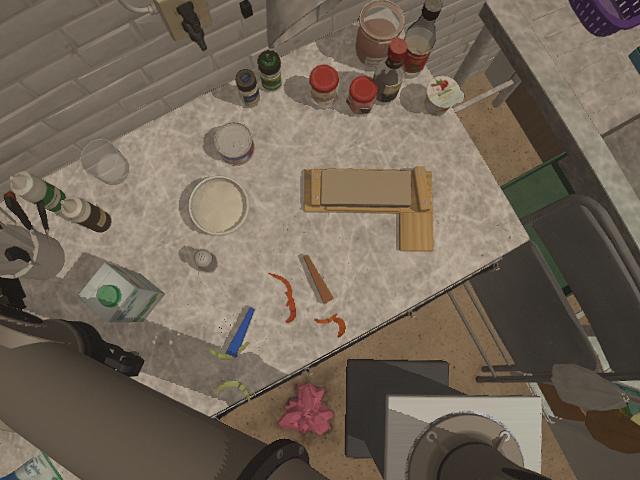

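View pics/scene.png

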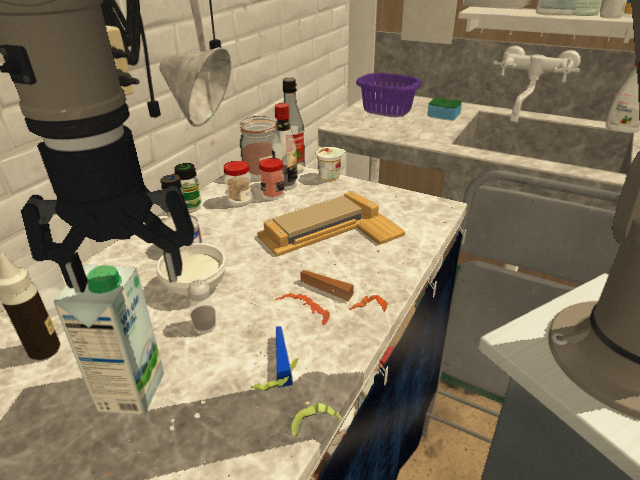

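```bash
python3 - <<'E'
from h import *
p=cv2.imread("pics/top.png"); c=cv2.resize(p[155:305,290:450],None,fx=4,fy=4,interpolation=cv2.INTER_CUBIC); cv2.imwrite("pics/crop.png",c)
bot.read_camera("top")
d=np.load("pics/top_d.npy")
for r in bot.trace("wedge","top")[:2]:
    m=r["mask"].astype(np.uint8); ys,xs=np.nonzero(m)
    P=onz("top",np.c_[xs,ys],.024); rc=cv2.minAreaRect((P[:,:2]*1000).astype(np.float32)); print(r["score"],r["at"],rc)
# depth map -> height: top plane pts
K,D,R,t=cam("top")
v,u=np.mgrid[155:270,295:445]; z=d[155:270,295:445].ravel()
q=cv2.undistortPoints(np.c_[u.ravel(),v.ravel()].astype(float).reshape(-1,1,2),K,D).reshape(-1,2)
X=(np.c_[q,np.ones(len(q))]*z[:,None]-t)@R
H=X[:,2].reshape(115,150)
for (x,y) in [(416,232),(365,187),(423,185),(315,188),(411,205),(350,245),(411,176),(440,220)]: print((x,y),np.round(X.reshape(115,150,3)[y-155,x-295],4))
sel=(X[:,2]>.006)
print(cv2.minAreaRect((X[sel,:2]*1000).astype(np.float32)))
sel=(X[:,2]>.034)&(X[:,2]<.05); print("raised",cv2.minAreaRect((X[sel,:2]*1000).astype(np.float32)))
hv=np.uint8(np.clip(H/.05,0,1)*255); cv2.imwrite("pics/h.png",cv2.resize(cv2.applyColorMap(hv,cv2.COLORMAP_JET),None,fx=5,fy=5,interpolation=cv2.INTER_NEAREST))
E
```

```text
0.96 [318.3, 283.0] ((375.2231750488281, 307.7193908691406), (100.45050811767578, 21.058631896972656), 28.174943923950195)
0.91 [238.0, 336.5] ((267.0400390625, 449.4322204589844), (20.92180061340332, 100.11052703857422), 65.71622467041016)
(416, 232) [0.4773 0.1083 0.0095]
(365, 187) [0.5593 0.2174 0.0408]
(423, 185) [0.569  0.0996 0.0373]
(315, 188) [0.555  0.3169 0.0353]
(411, 205) [0.533  0.119  0.0108]
(350, 245) [ 0.4479  0.2417 -0.0018]
(411, 176) [0.5942 0.1191 0.0121]
(440, 220) [0.5055 0.0568 0.0028]
((447.87591552734375, 212.20916748046875), (316.3102111816406, 282.46527099609375), 2.0310165882110596)
raised ((556.5562744140625, 206.6133270263672), (90.74471282958984, 238.3751983642578), 3.724968433380127)
```

View pics/crop.png

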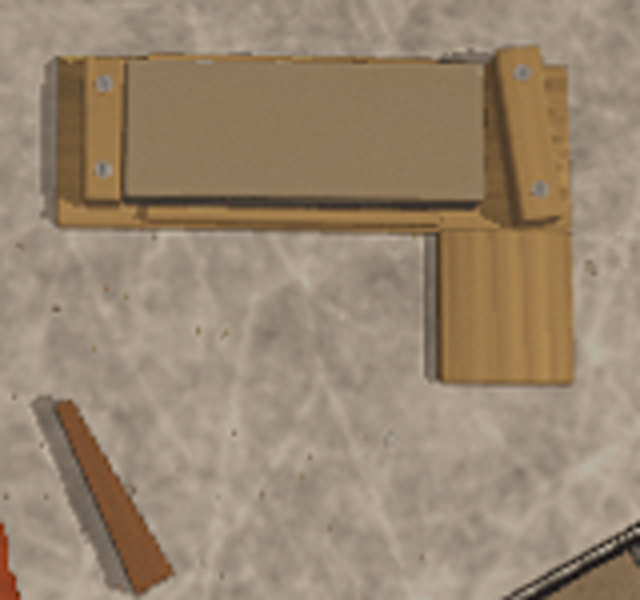

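View pics/h.png

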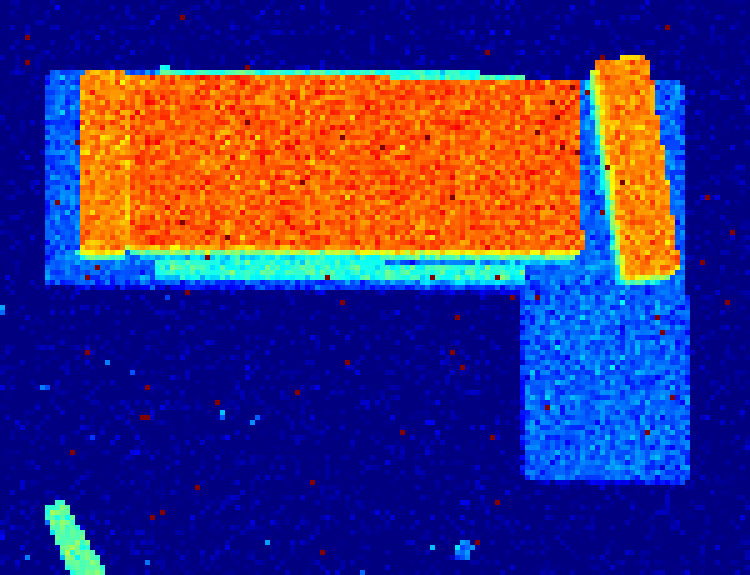

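```bash
cat >> h.py <<'E'
def fit(A,B):
    A=np.array(A,float);B=np.array(B,float)[:,:2];a=A.mean(0);b=B.mean(0)
    H=(A-a).T@(B-b);th=np.arctan2(H[0,1]-H[1,0],H[0,0]+H[1,1])
    R=np.array([[np.cos(th),-np.sin(th)],[np.sin(th),np.cos(th)]]);t=b-R@a
    return th,R,t,(A@R.T+t-B)
E
python3 - <<'E'
from h import *
f=lambda L:np.array(L)/4.+[290,155]-.4
px=f([(441,382),(573,382),(59,226),(566,66),(55,57),(441,231)])
P=onz("top",px,.012)
m=np.array([(-123,20),(-123,-50),(-45,215),(45,-50),(45,215),(-45,20)])/1000.
th,R,t,e=fit(m,P);print("holder",th,t,"\n",np.round(e*1000,1))
px=f([(484,66),(484,202)]); S=onz("top",px,.040); print("stone end in holder",np.round((S[:,:2]-t)@R,4))
px=f([(498,52),(522,222)]); S=onz("top",px,.038); print("cheek in holder",np.round((S[:,:2]-t)@R,4))
px=f([(54,402),(75,400),(138,595),(173,573)]);W=onz("top",px,.024)
m=np.array([(50,7.6),(50,-1.35),(-50,7.6),(-52,-14)])/1000. 
for s in (1,): 
    th,R2,t2,e=fit(m,W);print("wedge",th,t2,np.round(e*1000,1).tolist())
o=bot.get_obs(); Rt=__import__("scipy.spatial.transform",fromlist=["x"]).Rotation.from_quat(o["tool_rot"][[1,2,3,0]]).as_matrix();print(Rt)
E
```

```text
holder 0.023902194205556556 [0.5617361  0.12495183] 
 [[-0.4  0.2]
 [-0.9 -2.2]
 [-0.6  2. ]
 [ 1.4 -0.8]
 [ 0.6 -1. ]
 [-0.2  1.7]]
stone end in holder [[ 0.0344 -0.0004]
 [-0.0359  0.0014]]
cheek in holder [[ 0.0425 -0.0082]
 [-0.0453 -0.018 ]]
wedge 0.4322074097874526 [0.37738733 0.30747547] [[-1.1, -0.8], [1.3, 1.4], [1.9, 1.5], [-2.1, -2.1]]
[[-9.33831936e-01  3.57712056e-01  1.47335568e-06]
 [ 3.57712056e-01  9.33831935e-01  4.65099719e-05]
 [ 1.52613111e-05  4.39595342e-05 -9.99999999e-01]]
```

The loose wedge is the brown one at top pixel (318,277). The other candidate is at (240,329), but it is blue, so it's the look-alike to leave alone. The crop confirms the brown wedge, with its thin end at about (306,255) and thick end at about (329,300). The holder's apron is at (416,232), with the slot above it.

```bash
python3 -m pendant '[[0.0854,-0.0243,-0.0253,0,0],[0.0854,-0.0243,-0.0253,0,0],[0.0854,-0.0243,-0.0253,0,0],[0.0854,-0.0243,-0.0253,0,0],[0.0854,-0.0243,-0.0253,0,0],[0.0854,-0.0243,-0.0253,0,0],[0.0854,-0.0243,-0.0253,0,0],[0.0854,-0.0243,-0.0253,0,0],[0.0854,-0.0243,-0.0253,0,0],[0.0854,-0.0243,-0.0253,0,0]]' 30
python3 -m pendant '[[0.0854,0,0,0.01,-7],[0.0854,0,0,0.01,-7],[0.0854,0,0,0.01,-7],[0.0854,0,0,0.01,-7],[0.0854,0,0,0.01,-7],[0.0854,0,0,0.01,-7],[0.0854,0,0,0.01,-7],[0.0854,0,0,0,0],[0.0854,0,0,0,0]]'
cat >> h.py <<'E'
from scipy.spatial.transform import Rotation
def tool():
    o=bot.get_obs(); return o["eef_pos"],Rotation.from_quat(o["tool_rot"][[1,2,3,0]]).as_matrix(),o
E
python3 - <<'E'
from h import *
p,R,o=tool(); M=cam("wrist"); img,d=bot.read_camera("wrist"); cv2.imwrite("pics/w1.png",img)
print(o["t"],p,R[:,0],-M[2].T@M[3])
for r in bot.trace("wedge","wrist")[:2]:
    m=r["mask"].astype(np.uint8)
    c=max(cv2.findContours(m,0,2)[0],key=cv2.contourArea)[:,0]
    P=onz("wrist",c,.024,M)[:,:2]*1000
    h=cv2.convexHull(P.astype(np.float32)); q=cv2.approxPolyDP(h,3,True)[:,0]
    print(r["score"],r["at"],cv2.minAreaRect(h),q.tolist())
    print(cv2.approxPolyDP(cv2.convexHull(c),4,True)[:,0].tolist())
for n in("wedge_tip","wedge_butt"):
    for r in bot.pinpoint(n,"wrist")[:2]: print(n,r["score"],r["at"],onz("wrist",[r["at"]],.012,M)[0])
E
```

```text
t: 1.93
eef_pos: [0.3782, 0.3055, 0.405]
tool_rot: [0.0, 0.182, 0.983, 0.0]
contact_force: [0.8, -0.3, 0.0]
gripper_width: 1.0
grasp_force: 0.0
t: 2.68
eef_pos: [0.3779, 0.307, 0.3346]
tool_rot: [-0.0, -0.24, 0.971, -0.0]
contact_force: [0.3, -0.2, 0.4]
gripper_width: 1.002
grasp_force: 0.0
2.6833 [0.37787523 0.30702505 0.33458702] [-8.84405465e-01 -4.66718653e-01  8.20487423e-04] [0.30832865 0.27078535 0.30377596]
0.95 [313.2, 204.4] ((375.4979248046875, 304.17230224609375), (102.73808288574219, 20.903154373168945), 27.135969161987305) [[325.3848571777344, 289.32464599609375], [336.5807800292969, 272.48223876953125], [421.802001953125, 326.45196533203125], [416.3735046386719, 333.1477355957031]]
[[325, 153], [319, 287], [308, 289], [296, 156]]
0.58 [555.2, 182.7] ((266.8009338378906, 443.320556640625), (30.481393814086914, 105.74766540527344), 65.06629180908203) [[224.3625946044922, 477.4570617675781], [219.17274475097656, 459.4494934082031], [224.1222686767578, 446.3546447753906], [312.7638854980469, 417.14996337890625], [315.5458068847656, 434.86907958984375]]
[[621, 152], [621, 158], [505, 234], [487, 223], [501, 205], [590, 132], [608, 135]]
wedge_tip 0.94 [494.7, 228.1] [0.31439036 0.4327872  0.012     ]
wedge_tip 0.73 [315.1, 283.8] [0.42000494 0.3317559  0.012     ]
wedge_butt 0.97 [602.8, 145.5] [0.22332205 0.46885606 0.012     ]
wedge_butt 0.58 [312.8, 159.1] [0.33408641 0.28435606 0.012     ]
```

View pics/w1.png

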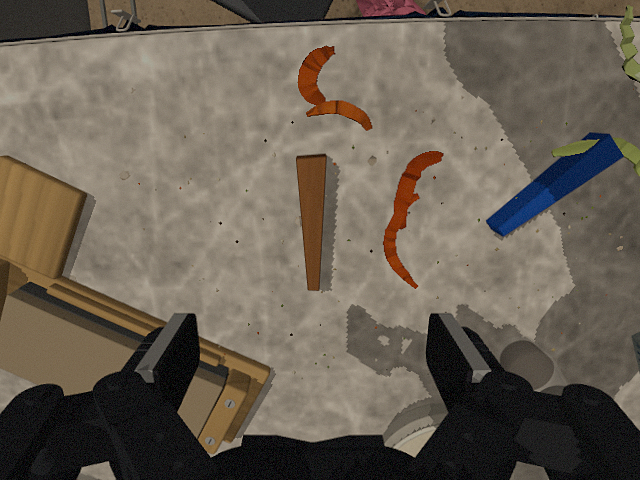

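The wrist view shows the brown wedge at (312,220), thick end up at (310,155), with its slanting side facing the holder. That is upright, as described. I'll descend and grip it.

```bash
python3 -m pendant '[[0.05,0.003,0,0.02,-1.2],[0.05,0,0,0.03,0],[0.05,0,0,0.03,0],[0.05,0,0,0.03,0],[0.05,0,0,0.025,0],[0.05,0,0,0.015,0],[0.05,0,0,0.0095,0],[0.05,0,0,0,0],[0,0,0,0,0],[0,0,0,0,0],[0,0,0,0,0],[0,0,0,0,0]]' 30
python3 -m pendant '[[0,0,0,0,0],[0,0,0,0,0],[0,0,0,-0.01,0],[0,0,0,-0.02,0],[0,0,0,-0.02,0],[0,0,0,-0.02,0],[0,0,0,-0.01,0],[0,0,0,0,0]]'
python3 - <<'E'
from h import *
p,R,o=tool(); M=cam("wrist"); img,d=bot.read_camera("wrist"); cv2.imwrite("pics/w2.png",img)
print(p,np.degrees(np.arctan2(R[1,0],R[0,0])))
E
```

```text
t: 3.88
eef_pos: [0.3757, 0.3062, 0.1765]
tool_rot: [0.001, -0.252, 0.968, 0.001]
contact_force: [0.1, -0.4, 7.1]
gripper_width: 0.186
grasp_force: 29.4
t: 4.55
eef_pos: [0.3758, 0.3063, 0.2578]
tool_rot: [0.002, -0.252, 0.968, 0.001]
contact_force: [-0.5, 1.1, -0.5]
gripper_width: 0.189
grasp_force: 29.6
[0.37583312 0.3063003  0.25778383] -150.77253517225023
```

View pics/w2.png

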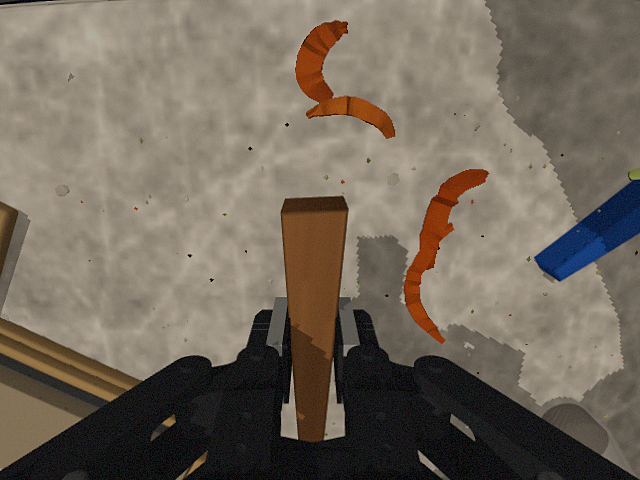

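The wedge is held at mid-length, with its thick end at about (315,205) in the wrist view. Next I'll carry it to the apron and turn it.

```bash
python3 -m pendant '[[0,-0.0004,-0.0372,0,0],[0,-0.0004,-0.0372,0,0],[0,-0.0004,-0.0372,0,0],[0,-0.0004,-0.0372,0,0],[0,-0.0004,-0.0372,0,0],[0,-0.0004,-0.0372,0,0],[0,0,0,0,6],[0,0,0,0,6],[0,0,0,0,6],[0,0,0,0,6],[0,0,0,0,0],[0,0,0,0,0]]'
python3 - <<'E'
from h import *
p,R,o=tool(); M=cam("wrist"); img,d=bot.read_camera("wrist"); cv2.imwrite("pics/w3.png",img); np.save("pics/w3.npy",d)
np.savez("pics/w3.npz",K=M[0],D=M[1],R=M[2],t=M[3],p=p)
print(p,np.degrees(np.arctan2(R[1,0],R[0,0])),o["t"])
E
```

```text
t: 5.6
eef_pos: [0.4859, 0.1122, 0.2542]
tool_rot: [-0.001, -0.047, 0.999, -0.0]
contact_force: [-0.7, 1.6, -1.1]
gripper_width: 0.181
grasp_force: 29.6
[0.48586638 0.11219999 0.25420645] -174.5671012398925 5.6
```

View pics/w3.png

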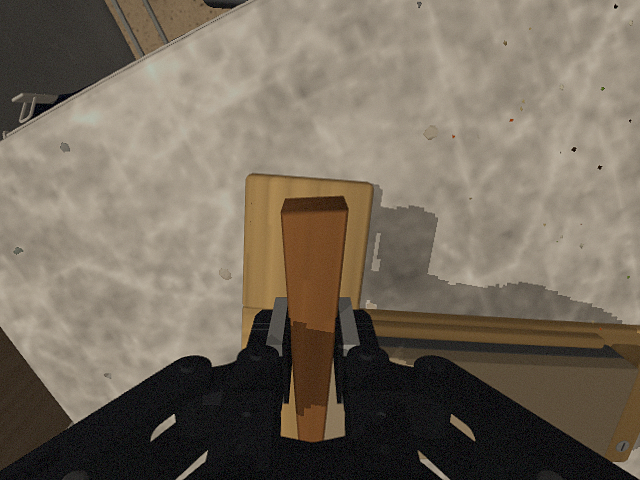

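```bash
python3 - <<'E'
from h import *
Z=np.load("pics/w3.npz"); M=[Z[k] for k in "KDRt"]
zt=Z["p"][2]-.1765+.024
A=onz("wrist",[(245.5,176),(374,184),(362.5,309),(243.5,306)],.012,M)
m=np.array([(-123,-50),(-123,20),(-45,20),(-45,-50)])/1000.
th,R,t,e=fit(m,A); print("holder(wrist)",th,t,np.round(e*1000,1).tolist())
W=onz("wrist",[(282,213),(348,210),(328,438),(297,438)],zt,M)[:,:2]*1000
print(W.round(1).tolist(), [np.degrees(np.arctan2(*(b-a)[::-1])).round(2) for a,b in((W[0],W[3]),(W[1],W[2]))], np.linalg.norm(W[0]-W[1]))
E
```

```text
holder(wrist) 0.04390310483517907 [0.56064665 0.12610085] [[-0.8, -0.8], [-1.7, 0.3], [2.1, 0.1], [0.4, 0.4]]
[[437.3, 97.6], [434.4, 118.2], [524.7, 121.6], [525.9, 109.6]] [np.float64(7.72), np.float64(2.15)] 20.78165528246876
```

```bash
python3 -m pendant '[[0,0,0,0.015,0],[0,0,0,0.015,0],[0,0,0,0.01,0],[0,0,0,0.005,0],[0,0,0,0,0],[0,0,0,0,0]]'
python3 - <<'E'
from h import *
p,R,o=tool(); M=cam("wrist"); img,d=bot.read_camera("wrist"); cv2.imwrite("pics/w4.png",img)
print(p,np.degrees(np.arctan2(R[1,0],R[0,0])),o["contact_force"])
E
```

```text
t: 6.15
eef_pos: [0.4864, 0.1121, 0.2101]
tool_rot: [-0.0, -0.046, 0.999, -0.0]
contact_force: [0.9, -0.1, -1.4]
gripper_width: 0.181
grasp_force: 29.6
[0.48638833 0.11213617 0.21013226] -174.72817483056443 [ 0.94232597 -0.06557396 -1.43849271]
```

View pics/w4.png

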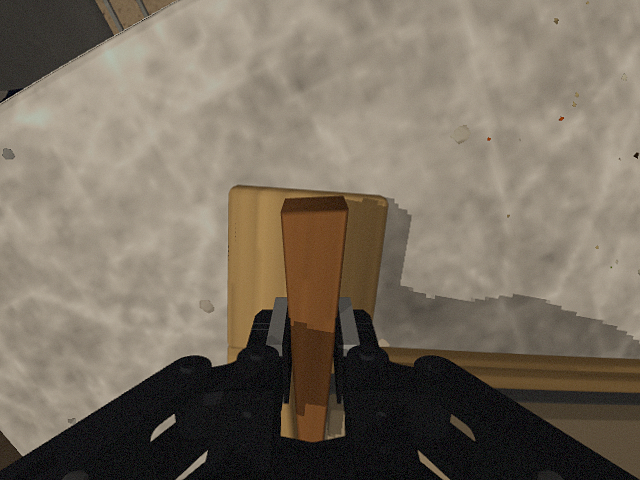

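The wedge hangs over the apron with its thick end at (315,205), lined up with the slot. I'll lower it to the apron.

```bash
python3 -m pendant '[[0,0,0,0.008,0],[0,0,0,0.006,0],[0,0,0,0.004,0],[0,0,0,0.002,0],[0,0,0,0.001,0],[0,0,0,0,0]]'
```

```text
t: 6.7
eef_pos: [0.4863, 0.1122, 0.1889]
tool_rot: [-0.0, -0.046, 0.999, -0.0]
contact_force: [-0.1, -0.5, -0.8]
gripper_width: 0.18
grasp_force: 29.7
```

```bash
python3 -m pendant '[[0,0,0,0.001,0],[0,0,0,0,0],[0.03,0,0,0,0],[0.04,0,0,0,0],[0.04,0,0,0,0],[0.04,0,0,0,0],[0.04,0,0,-0.01,0],[0.04,0,0,-0.03,0],[0.04,0,0,-0.03,0],[0.04,0.02,0,-0.03,0],[0.04,0.03,0,0,0],[0.04,0,0,0,0]]'
python3 - <<'E'
from h import *
p,R,o=tool(); M=cam("wrist"); img,d=bot.read_camera("wrist"); bot.read_camera("top")
print(p,o["contact_force"]); t=np.array([.5614,.1252]);c,s=np.cos(.026),np.sin(.026);Rh=np.array([[c,-s],[s,c]])
for n,z in(("wedge_tip",.024),("wedge_butt",.024)):
  for cn,m in(("wrist",M),("top",None)):
    for r in bot.pinpoint(n,cn)[:3]: print(n,cn,r["score"],r["at"],np.round((onz(cn,[r["at"]],z,m)[0,:2]-t)@Rh,4))
cv2.imwrite("pics/w5.png",img)
E
```

```text
t: 7.7
eef_pos: [0.4326, 0.1067, 0.2895]
tool_rot: [-0.001, -0.046, 0.999, 0.0]
contact_force: [-1.1, -0.6, -0.8]
gripper_width: 0.472
grasp_force: 0.0
[0.43262118 0.10674579 0.2895211 ] [-1.10552361 -0.55505699 -0.76302914]
wedge_tip wrist 0.69 [311.0, 388.0] [-0.0255 -0.0095]
wedge_tip top 0.74 [416.1, 200.6] [-0.0224 -0.0136]
wedge_tip top 0.69 [250.6, 309.2] [-0.2424  0.3162]
wedge_butt wrist 0.93 [314.6, 256.3] [-0.1244 -0.0136]
wedge_butt top 0.81 [232.1, 350.2] [-0.322   0.3508]
```

View pics/w5.png

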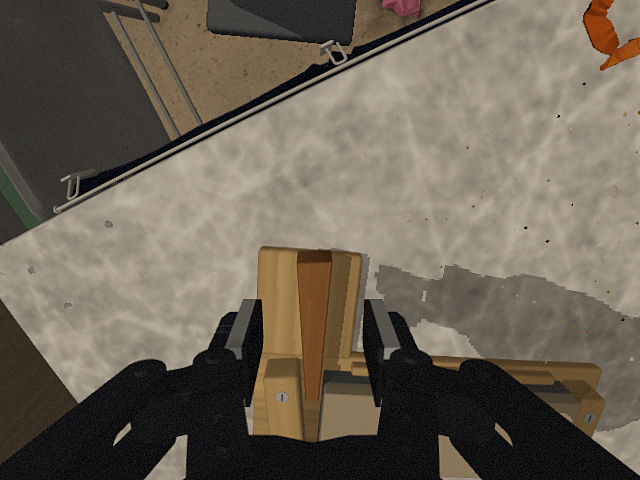

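The wedge is let go and lies in the slot: thin end at (311,395) between cheek and stone, thick end at (314,256) on the apron. Next I'll shut the fingers and come down behind the thick end.

```bash
python3 -m pendant '[[0,0,0,0,-3.3],[0,0.009,0.0005,0,0],[0,0.0076,0.0006,0,0],[0,0,0,0.025,0],[0,0,0,0.025,0],[0,0,0,0.025,0],[0,0,0,0.015,0],[0,0,0,0.006,0],[0,0,0,0.002,0],[0,0,0,0,0],[0,0,0,0,0]]'
python3 - <<'E'
from h import *
p,R,o=tool(); print(p,np.degrees(np.arctan2(R[1,0],R[0,0])),o["contact_force"],o["gripper_width"])
u=np.array([.989,.149]);b=np.array([.4368,.1084]); e=b-p[:2]; print("ahead",e@u,"left",e@[-.149,.989])
E
```

```text
t: 8.92
eef_pos: [0.4202, 0.1063, 0.1909]
tool_rot: [0.001, -0.074, 0.997, 0.0]
contact_force: [0.5, 0.3, 1.0]
gripper_width: -0.004
grasp_force: 0.0
[0.42020731 0.10631686 0.19091564] -171.48717303892136 [0.45007933 0.27166127 0.99211043] -0.00400634373216657
ahead 0.01672055357715599 left -0.00041208574918804176
```

```bash
python3 -m pendant '[[0,-0.0015,0,0,0],[0,-0.0015,0,0,0],[0,-0.0015,0,0,0],[0,-0.0015,0,0,0],[0,-0.0015,0,0,0],[0,-0.0015,0,0,0],[0,-0.0015,0,0,0],[0,-0.0015,0,0,0],[0,-0.0015,0,0,0],[0,-0.0015,0,0,0]]'
```

```text
t: 9.75
eef_pos: [0.4349, 0.1085, 0.1902]
tool_rot: [-0.0, -0.074, 0.997, -0.0]
contact_force: [-0.1, -1.0, 0.3]
gripper_width: -0.002
grasp_force: 0.1
```

```bash
python3 -m pendant '[[0,-0.0015,0,0,0],[0,-0.0015,0,0,0],[0,-0.0015,0,0,0],[0,-0.0015,0,0,0],[0,-0.001,0,0,0]]'
```

```text
t: 10.17
eef_pos: [0.4419, 0.1096, 0.1902]
tool_rot: [0.0, -0.074, 0.997, 0.0]
contact_force: [-0.3, -0.8, 0.5]
gripper_width: 0.0
grasp_force: 0.1
```

```bash
python3 -m pendant '[[0,-0.001,0,0,0],[0,-0.001,0,0,0],[0,-0.001,0,0,0],[0,-0.001,0,0,0]]'
```

```text
t: 10.5
eef_pos: [0.4457, 0.1101, 0.1902]
tool_rot: [-0.0, -0.074, 0.997, 0.0]
contact_force: [-1.0, -0.4, 0.7]
gripper_width: 0.002
grasp_force: 0.1
```

```bash
python3 -m pendant '[[0,-0.001,0,0,0],[0,-0.001,0,0,0],[0,-0.001,0,0,0],[0,-0.001,0,0,0]]'
```

```text
t: 10.83
eef_pos: [0.4497, 0.1107, 0.1902]
tool_rot: [-0.0, -0.074, 0.997, 0.0]
contact_force: [0.1, 0.7, -0.5]
gripper_width: 0.001
grasp_force: 0.2
```

```bash
python3 -m pendant '[[0,-0.001,0,0,0],[0,-0.001,0,0,0],[0,-0.001,0,0,0],[0,-0.001,0,0,0]]'; python3 - <<'E'
from h import *
p,R,o=tool(); M=cam("wrist"); img,d=bot.read_camera("wrist"); bot.read_camera("top")
cv2.imwrite("pics/w6.png",img)
t=np.array([.5614,.1252]);c,s=np.cos(.026),np.sin(.026);Rh=np.array([[c,-s],[s,c]])
print((p[:2]-t)@Rh)
for n,z in(("wedge_tip",.024),("wedge_butt",.024)):
  for cn,m in(("wrist",M),("top",None)):
    for r in bot.pinpoint(n,cn)[:3]: print(n,cn,r["score"],r["at"],np.round((onz(cn,[r["at"]],z,m)[0,:2]-t)@Rh,4))
E
```

```text
t: 11.17
eef_pos: [0.4537, 0.1113, 0.1902]
tool_rot: [-0.0, -0.074, 0.997, 0.0]
contact_force: [-0.6, 0.1, 0.6]
gripper_width: 0.002
grasp_force: 0.2
[-0.10804471 -0.01110548]
wedge_tip top 0.66 [247.9, 308.1] [-0.2403  0.3215]
wedge_tip top 0.49 [412.3, 183.8] [ 0.0127 -0.0067]
```

View pics/w6.png

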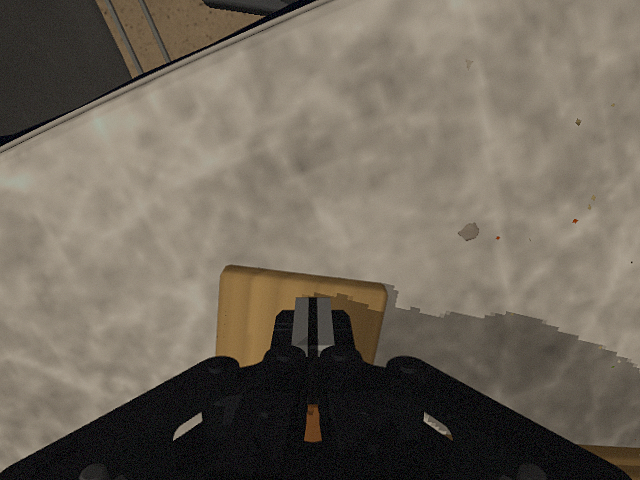

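The closed fingers at (313,320) are on the thick end, and the wedge is sliding in freely; its tip is now around holder x +5 to +13 mm.

```bash
python3 -m pendant '[[0,-0.001,0,0,0],[0,-0.001,0,0,0],[0,-0.001,0,0,0],[0,-0.001,0,0,0]]'
```

```text
t: 11.8
eef_pos: [0.4576, 0.1119, 0.1902]
tool_rot: [-0.0, -0.074, 0.997, 0.0]
contact_force: [0.3, -0.0, 0.0]
gripper_width: 0.0
grasp_force: 0.1
```

```bash
python3 -m pendant '[[0,-0.001,0,0,0],[0,-0.001,0,0,0],[0,-0.001,0,0,0]]'
```

```text
t: 12.05
eef_pos: [0.4606, 0.1124, 0.1902]
tool_rot: [-0.0, -0.074, 0.997, 0.0]
contact_force: [-0.8, 0.1, -1.5]
gripper_width: -0.0
grasp_force: 0.1
```

```bash
python3 -m pendant '[[0,-0.001,0,0,0],[0,-0.001,0,0,0],[0,-0.001,0,0,0]]'
```

```text
t: 12.3
eef_pos: [0.4636, 0.1128, 0.1902]
tool_rot: [-0.0, -0.074, 0.997, 0.0]
contact_force: [-0.3, 0.1, 0.5]
gripper_width: 0.004
grasp_force: 0.1
```

```bash
python3 -m pendant '[[0,-0.001,0,0,0],[0,-0.001,0,0,0]]'
```

```text
t: 12.47
eef_pos: [0.4655, 0.113, 0.1902]
tool_rot: [-0.0, -0.074, 0.997, -0.0]
contact_force: [-0.7, -0.1, -0.3]
gripper_width: -0.0
grasp_force: 0.3
```

```bash
python3 -m pendant '[[0,-0.001,0,0,0],[0,-0.001,0,0,0],[0,-0.001,0,0,0]]'
```

```text
t: 12.72
eef_pos: [0.4685, 0.1135, 0.1902]
tool_rot: [-0.0, -0.074, 0.997, -0.0]
contact_force: [-0.8, -0.2, -0.0]
gripper_width: 0.002
grasp_force: 0.3
```

```bash
python3 -m pendant '[[0,-0.001,0,0,0],[0,-0.001,0,0,0]]'
```

```text
t: 12.88
eef_pos: [0.4705, 0.1138, 0.1902]
tool_rot: [-0.0, -0.074, 0.997, 0.0]
contact_force: [-0.7, -0.5, 0.1]
gripper_width: 0.001
grasp_force: 0.2
```

```bash
python3 -m pendant '[[0,-0.001,0,0,0],[0,-0.001,0,0,0],[0,-0.001,0,0,0]]'
```

```text
t: 13.13
eef_pos: [0.4735, 0.1143, 0.1902]
tool_rot: [0.0, -0.074, 0.997, 0.0]
contact_force: [-0.7, -0.4, -0.3]
gripper_width: -0.0
grasp_force: 0.2
```

```bash
python3 -m pendant '[[0,-0.001,0,0,0],[0,-0.001,0,0,0]]'
```

```text
t: 13.3
eef_pos: [0.4755, 0.1146, 0.1902]
tool_rot: [0.0, -0.074, 0.997, 0.0]
contact_force: [0.2, 0.4, -0.1]
gripper_width: -0.0
grasp_force: 0.2
```

```bash
python3 -m pendant '[[0,-0.001,0,0,0],[0,-0.001,0,0,0],[0,-0.001,0,0,0]]'
```

```text
t: 13.55
eef_pos: [0.4783, 0.115, 0.1902]
tool_rot: [-0.0, -0.074, 0.997, -0.0]
contact_force: [-2.3, 0.3, 1.3]
gripper_width: 0.002
grasp_force: 1.4
```

```bash
python3 -m pendant '[[0,-0.001,0,0,0],[0,-0.001,0,0,0]]'
```

```text
t: 13.72
eef_pos: [0.4797, 0.1152, 0.19]
tool_rot: [-0.001, -0.074, 0.997, -0.0]
contact_force: [-2.4, -0.8, 0.5]
gripper_width: -0.002
grasp_force: 1.5
```

```bash
python3 -m pendant '[[0,-0.001,0,0,0],[0,-0.001,0,0,0]]'
```

```text
t: 13.88
eef_pos: [0.482, 0.1156, 0.19]
tool_rot: [-0.0, -0.075, 0.997, -0.0]
contact_force: [-2.4, -0.3, -0.2]
gripper_width: 0.001
grasp_force: 1.3
```

```bash
python3 -m pendant '[[0,-0.001,0,0,0]]'
```

```text
t: 13.97
eef_pos: [0.4832, 0.1157, 0.1901]
tool_rot: [-0.0, -0.074, 0.997, -0.0]
contact_force: [-2.6, -0.7, -1.0]
gripper_width: -0.001
grasp_force: 1.2
```

```bash
python3 -m pendant '[[0,-0.001,0,0,0],[0,-0.001,0,0,0]]'
```

```text
t: 14.13
eef_pos: [0.4847, 0.116, 0.19]
tool_rot: [-0.001, -0.074, 0.997, -0.0]
contact_force: [-5.5, 0.1, 0.9]
gripper_width: -0.002
grasp_force: 3.7
```

```bash
python3 -m pendant '[[0,-0.001,0,0,0]]'
```

```text
t: 14.22
eef_pos: [0.4853, 0.1161, 0.1899]
tool_rot: [-0.002, -0.075, 0.997, -0.0]
contact_force: [-6.6, -0.0, 4.1]
gripper_width: -0.003
grasp_force: 4.4
```

```bash
python3 -m pendant '[[0,-0.001,0,0,0],[0,0,0,0,0]]'
```

```text
t: 14.38
eef_pos: [0.4858, 0.1162, 0.1897]
tool_rot: [-0.002, -0.075, 0.997, -0.0]
contact_force: [-7.6, -1.1, 3.0]
gripper_width: 0.002
grasp_force: 4.5
```

```bash
python3 -m pendant '[[0,-0.0007,0,0,0],[0,0,0,0,0]]'
```

```text
t: 14.55
eef_pos: [0.486, 0.1163, 0.1896]
tool_rot: [-0.003, -0.075, 0.997, -0.0]
contact_force: [-9.1, -1.3, 3.5]
gripper_width: -0.0
grasp_force: 5.1
```

```bash
python3 -m pendant '[[0,-0.001,0,0,0],[0,-0.0005,0,0,0],[0,0,0,0,0]]'
```

```text
t: 14.8
eef_pos: [0.4868, 0.1163, 0.1893]
tool_rot: [-0.004, -0.075, 0.997, -0.001]
contact_force: [-10.7, -1.4, 4.2]
gripper_width: -0.001
grasp_force: 6.4
```

```bash
python3 -m pendant '[[0,-0.001,0,0,0],[0,0,0,0,0]]'
```

```text
t: 14.97
eef_pos: [0.4873, 0.1164, 0.1892]
tool_rot: [-0.005, -0.075, 0.997, -0.001]
contact_force: [-12.8, -1.2, 4.9]
gripper_width: 0.001
grasp_force: 7.1
```

```bash
python3 -m pendant '[[0,-0.001,0,0,0],[0,0,0,0,0]]'
```

```text
t: 15.13
eef_pos: [0.4878, 0.1165, 0.189]
tool_rot: [-0.005, -0.075, 0.997, -0.001]
contact_force: [-13.0, -0.4, 6.2]
gripper_width: -0.001
grasp_force: 8.0
```

```bash
python3 -m pendant '[[0,-0.001,0,0,0],[0,0,0,0,0]]'
```

```text
t: 15.3
eef_pos: [0.4882, 0.1166, 0.1889]
tool_rot: [-0.006, -0.075, 0.997, -0.001]
contact_force: [-15.3, -1.1, 6.5]
gripper_width: 0.003
grasp_force: 8.8
```

```bash
python3 -m pendant '[[0,-0.001,0,0,0],[0,0,0,0,0]]'
```

```text
t: 15.47
eef_pos: [0.4887, 0.1167, 0.1887]
tool_rot: [-0.007, -0.075, 0.997, -0.001]
contact_force: [-16.8, -0.7, 7.4]
gripper_width: 0.0
grasp_force: 9.7
```

```bash
python3 -m pendant '[[0,-0.0007,0,0,0],[0,0,0,0,0]]'
```

```text
t: 15.63
eef_pos: [0.489, 0.1167, 0.1885]
tool_rot: [-0.007, -0.075, 0.997, -0.001]
contact_force: [-17.8, -0.6, 6.7]
gripper_width: 0.003
grasp_force: 10.2
```

```bash
python3 -m pendant '[[0,-0.0007,0,0,0],[0,0,0,0,0],[0,0,0,0,0]]'; python3 -m pendant '[[0,0,0,0,0]]'
```

```text
t: 15.88
eef_pos: [0.4893, 0.1167, 0.1884]
tool_rot: [-0.008, -0.075, 0.997, -0.001]
contact_force: [-18.5, -2.0, 7.9]
gripper_width: 0.002
grasp_force: 10.8
t: 15.97
eef_pos: [0.4893, 0.1168, 0.1884]
tool_rot: [-0.008, -0.075, 0.997, -0.001]
contact_force: [-18.9, -0.7, 7.4]
gripper_width: 0.007
grasp_force: 10.8
```

The push reached about 19 N, inside the 17–21 N window. I'll back straight off.

```bash
python3 -m pendant '[[0,0.002,0,0,0],[0,0.003,0,0,0],[0,0.004,0,0,0],[0,0.006,0,0,0],[0,0.01,0,0,0],[0,0.01,0,0,0],[0,0,0,-0.03,0],[0,0,0,-0.03,0],[0,0,0,-0.03,0],[0,0,0,-0.03,0],[0,0,0,0,0],[0,0,0,0,0]]'; python3 - <<'E'
from h import *
img,d=bot.read_camera("wrist"); cv2.imwrite("pics/w7.png",img)
E
```

```text
t: 16.97
eef_pos: [0.4602, 0.1124, 0.3119]
tool_rot: [0.002, -0.074, 0.997, 0.001]
contact_force: [-0.1, 1.1, 0.2]
gripper_width: -0.004
grasp_force: 0.0
```

View pics/w7.png

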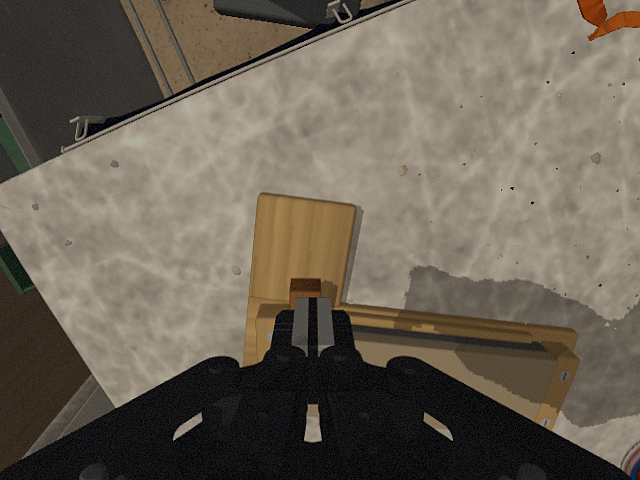

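The wedge's thick end, at (306,285), stands deep in the slot. It lies flat and straight, and the hand is clear of it, so I'm handing in.

```bash
python3 -c "
from station import bot
print(bot.hand_in())"
```

```text
the job is handed in; nothing more can be done
None
```

I laid the brown wedge loosely in the slot, let go, and pressed it in to about 19 N (the locking range is 17–21 N). The hand is clear of the wedge and the job is handed in; no verdict was returned, and I did not measure whether the wedge holds.

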